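# Brush a disc through one turn in the hand-cranked disc cleaner

### The job

Clean the disc in the hand-cranked disc cleaner: swing the arrest lever fully over to let the brush beam down on the disc, turn the crank wheel clockwise (seen facing the sloping deck) through one full turn so that its handle ends where it began, then swing the lever fully back so that the beam is lifted and arrested again. Keep the brush down for the whole turn, make only one turn, and leave the other things on the table where they are.

Things in the scene. Friction and masses are not known exactly. Their poses are not given: they have to be found in the camera images.
- cleaner: Disc cleaner, fixed: a grey and white wedge, 430 mm wide (y), 170 mm deep (x). Its flat white deck slopes 25 degrees: low edge (57 mm high) at -x, high edge (133 mm) at +x. Origin: centre of its underside; x to the high rear edge, y to the left seen from the robot. Deck centre 95 mm above the origin. On the deck from right (-y) to left: crank wheel, disc, brush beam, arrest lever.
- lamp_bar (a point): Middle of the underside of the cleaner's lamp bar, 26 mm deep, 270 mm long along y, overhanging wheel and disc 328 mm above the table on a post behind the deck. Fixed. A vertical tool does not fit under it at the wheel: lean the gripper back towards the robot (fingers square to the deck fit).
- wheel_centre (a point): Point on the crank wheel's axis, 52 mm above the deck, 28 mm above the wheel's face, level with crank_handle. Does not turn. Its axes are the deck's: x up the slope, y left, z square out of the deck (25 degrees from vertical, leaning to the robot). The wheel is a grey disc 110 mm across, its face 24 mm above the deck.
- crank_handle (a point): Point on the axis of the crank handle, a black round grip 18 mm in diameter and 42 mm tall, standing square on the wheel's face 45 mm from the wheel's axis and spinning freely on its own axis, so it can be held as it goes round. The point is 28 mm above the wheel's face, 14 mm below the handle's top. z is square out of the deck; its x and y turn with the handle.
- crank (a joint): Angle of the crank wheel, rad, growing clockwise seen facing the deck; 0: handle at the deck's low side. Starts between -2 and 2. No stops within two turns either way. Stays where left; takes about 0.1 N m (2 to 3 N at the handle). It drives the disc's platter (disc 120 mm across, centre 155 mm left of the wheel's) one to one.
- lever_pivot (a point): Hinge of the arrest lever, 12 mm above the deck near its left end; its axes are the deck's (x up the slope, y left along the hinge, z square out of the deck).
- lever_grip (a point): Centre of the black ball, 22 mm in diameter, on the end of the lever's steel rod (8 mm thick), 47 mm from the pivot. A pinched ball may lag up to 10 mm behind the fingers: carry on until the lever meets its stop.
- lever (a joint): Angle of the arrest lever in rad. 0 (stop): leaning 0.5 rad from square towards the deck's low edge, beam lifted and arrested. 1.0 (stop): leaning 0.5 rad towards the high edge, beam down on the disc. Stays where left; about 1.5 N at the ball. Starts between 0 and 0.1.
- brush (a joint): Angle of the brush beam in rad, 0.6 times the lever's: 0 lifted, 0.6 lying on the disc. The beam is an aluminium bar 76 mm long with a black brush under it, hinged at the left of the disc, pointing to the right; moved only by the lever.
- case_front: Bystander: grey flat disc case 136 x 190 x 14 mm lying in front of the cleaner; origin under its centre.
- case_side: Bystander: black flat disc case 136 x 190 x 14 mm lying to the left; origin under its centre.
- torch: Bystander: yellow torch 165 mm long, head 44 mm in diameter, lying to the right of the cleaner; origin under its middle.
- spray: Bystander: white plastic bottle 48 mm in diameter, 130 mm tall, left of the cleaner; origin under its centre.
- mug: Bystander: white mug 80 mm in diameter, 90 mm tall, standing to the left or right of the cleaner; origin under its centre.
- jar: Bystander: glass jar 70 mm in diameter, 70 mm tall, standing to the left or right of the cleaner; origin under its centre.
- clock: Bystander: white alarm clock 50 x 85 x 85 mm, standing to the left or right of the cleaner; origin under its centre.

How it is judged:
By the outcome, as a careful person would: the job done as asked, in the order asked, and still so for the second after the job is handed in, with the robot touching nothing.
It also fails if it takes over 72 s, if anything falls off the work surface, if the arm or the gripper's body presses on something with over 40 N, if the wrist force passes 120 N, or if a joint passes its speed limit or range.

### The arm

A 6-joint arm with a two-finger parallel gripper is mounted at the origin on the work surface. World frame = base frame: x ahead of the robot, y to its left, z up, the work surface at z = 0. Lengths are in mm, angles in rad, forces in N, time in s.
With the tool pointing down it reaches from about 400 to 825 mm from the base axis. Payload 7 kg.
Tool frame: the origin (TCP) lies at the centre of the arm's flange, where the gripper is bolted on; the fingertips stand 173 mm ahead of it and the grasp point (between the pads) lies 155 mm ahead of it; y points along the fingers, x is the direction in which the jaws open and shut, and the axes are right-handed (so a half turn about y gives the same grasp; the last joint's range is limited). The gripper opens to 85 mm and grips with 20 to 120 N. Pads are 22 mm wide; open, the fingers measure 114 mm over their backs; the gripper's body (76 mm by 85 mm) begins 54 mm behind the grasp point. The pads swing forward as they close: fully open they stand 13 mm farther back than shut.
Start: joints at [1.534, 0.359, 0.012, 0, -1.224, -0.288], TCP at [215.414, 639.682, 404.702] pointing down, gripper open.
Joint ranges: [-3.07, 3.07], [-1.43, 2.12], [-1.02, 1.25], [-3.03, 1.67], [-3.05, -0], [-3.03, 3.03]. Speed limits (rad/s): [2.39, 2.39, 3.01, 3.14, 3.14, 3.14].

### API

Orientations are given as a unit quaternion [x, y, z, w].
In Python, from bench import env gives the robot as it stands.
- The arm moves only by the tool send_rows, never from a script. Its argument "commands" is a list that holds one entry, the list of rows, each a list of 7 numbers: the closure, from 0 (fully open) to 1 (shut), then the shift along the tool's x, y, z in cm, then the turn, a rotation vector about the tool's x, y, z in degrees. A call has 1 to 12 rows; each row shifts and turns the commanded pose from where the row before left it, along the tool's axes as they then stand; what a row does not reach is not made up. A row lasts 1/8 s, in which the tool goes at most 62.5 mm and 10.7 degrees, less where a joint would pass 70% of its speed; a pose out of reach is approached as far as the arm can. A call with a gripper value outside its range is refused whole. The fingers move at their own pace and stop on an object; the grip force is fixed at half the most. Time passes only in rows, so rows that do not move let the fingers close. It gives the time, the measured TCP pose, the force and the opening at its end, in the units of the state.
- env.state(): the state, without advancing time (a new reading comes with each control period).
- env.get_image(name): name is "scene" or "top"; returns a dict with "frame" (400x640x3 uint8, red, green, blue), "intrinsics" (3x3 intrinsics, pixels), "k1" (the pictures are not rectified: a ray, as slopes to the right and down, at radius r is drawn at 1 + k1 r^2 times it, then the intrinsics apply), "R" (3x3) and "t" (3): a world point X has camera coordinates R X + t. Camera axes: x right, y down, z forward; pixel columns grow to the right and rows downward; lengths in mm; the calibration is good to about 2 mm. A picture is of the moment at which its call begins. There is no depth.
- env.sign_off(): hands the job in, once; it reports no verdict.
The state is a dict: "time": time; "joint_pos": joint angles; "joint_velocities": joint speeds; "joint_efforts": joint torques, N m; "tcp_pos": TCP position; "tcp_rot": TCP orientation; "wrist_force": force on the tool from outside, world axes, zero at the start; "moment": the same for the moment, N m; "grip_width": opening from 0.0 (shut) to 1.0 (fully open).
Only numpy, scipy, OpenCV 4.12 (cv2) and the standard library are available. Lean on these libraries where they do the work, as an engineer would, in place of code of your own. Each camera call takes 0.05 s, during which the arm holds its last target. There are 200 camera calls.

## Working session

There is one attempt and no reset: what is moved stays moved. The work goes in short steps, Python scripts to look and compute and a tool call to move; the robot and the scene stay as the last step left them, time stands still between calls to the robot, and variables do not carry over. Pictures are saved under pics/ and viewed, about 8 in all and at most 12, crops included, and the job is handed in when it is done.

Besides the shell and the picture viewer there is one more tool, called after "Emit:" as a command line: name --argument value ..., lists and objects as JSON in quotes. send_rows: Moves the arm, as the interface text tells. Its arguments: {"type":"object","properties":{"commands":{"type":"array","items":{"type":"array","items":{"type":"array","items":{"type":"number"}}}}},"required":["commands"]}

```bash
ls; mkdir -p pics
python3 - <<'E'
from bench import env
import cv2
for n in("scene","top"):
    d=env.get_image(n); cv2.imwrite(f"pics/{n}0.png",d["frame"][:,:,::-1])
    print(n,d["intrinsics"],d["k1"],d["R"],d["t"])
print(env.state())
E
```

```text
pics
scene [[373.81295837   0.         324.3164436 ]
 [  0.         373.81295837 200.29706625]
 [  0.           0.           1.        ]] -0.07825939859511609 [[-0.0313199   0.99949107 -0.00605541]
 [ 0.65700237  0.01602133 -0.75371825]
 [-0.75323765 -0.0275848  -0.65716979]] [ -21.16640831 -201.02005226 1727.60614887]
top [[464.98075749   0.         322.1305501 ]
 [  0.         464.98075749 203.78768291]
 [  0.           0.           1.        ]] -0.0695608317469981 [[-0.01951238 -0.99980163  0.00399612]
 [-0.97953765  0.01831582 -0.20042584]
 [ 0.20031289 -0.00782513 -0.97970073]] [  56.80489122  589.69665241 1575.69432047]
{'time': 0.1, 'joint_pos': array([ 1.53406696e+00,  3.59329197e-01,  1.12072496e-02, -3.31798776e-04,
       -1.22411174e+00, -2.88098234e-01]), 'joint_velocities': array([ 0.00063183, -0.00037684,  0.00229847,  0.00019961, -0.00190747,
       -0.0010764 ]), 'joint_efforts': array([-1.89401391e-03, -5.84764767e+01,  2.94107956e+01,  6.95473060e+00,
       -3.21952917e-03,  9.00684711e-06]), 'tcp_pos': array([215.36803854, 639.55517517, 403.86869422]), 'tcp_rot': array([ 0.41293564, -0.57395948,  0.57462737, -0.4121384 ]), 'wrist_force': array([-0.45337414,  0.5032535 ,  0.32000594]), 'moment': array([-0.0295278 , -0.00335913, -0.07976257]), 'grip_width': 0.9969623968982344}
```

View pics/scene0.png

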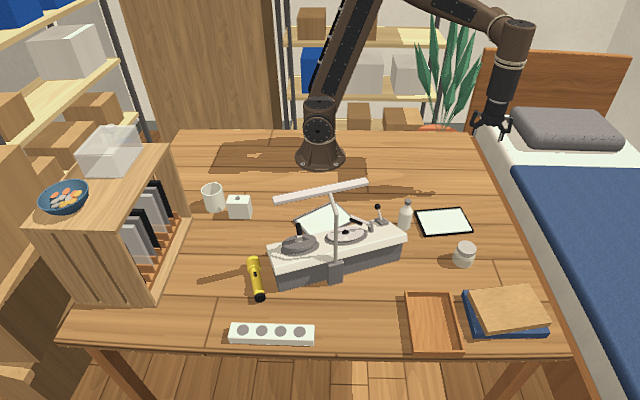

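View pics/top0.png

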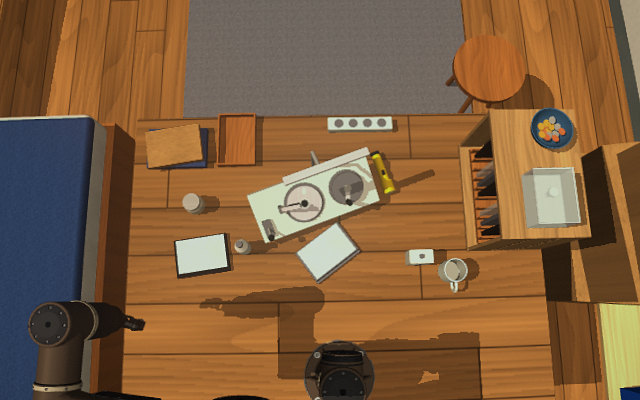

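The scene picture shows the cleaner at about (335,250), with its wheel at (298,243) and lever at (378,212). In the top picture the disc is at (304,203), the wheel at (347,187) and the lever at (268,230). I'll enlarge both.

Run:
```python
import cv2
a=cv2.imread("pics/top0.png")[140:260,235:405]; b=cv2.imread("pics/scene0.png")[170:295,250:420]
cv2.imwrite("pics/c1.png",cv2.resize(a,None,fx=4.7,fy=4.7,interpolation=cv2.INTER_CUBIC))
cv2.imwrite("pics/c2.png",cv2.resize(b,None,fx=4.7,fy=4.7,interpolation=cv2.INTER_CUBIC))
```

```text
(no output)
```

View pics/c1.png

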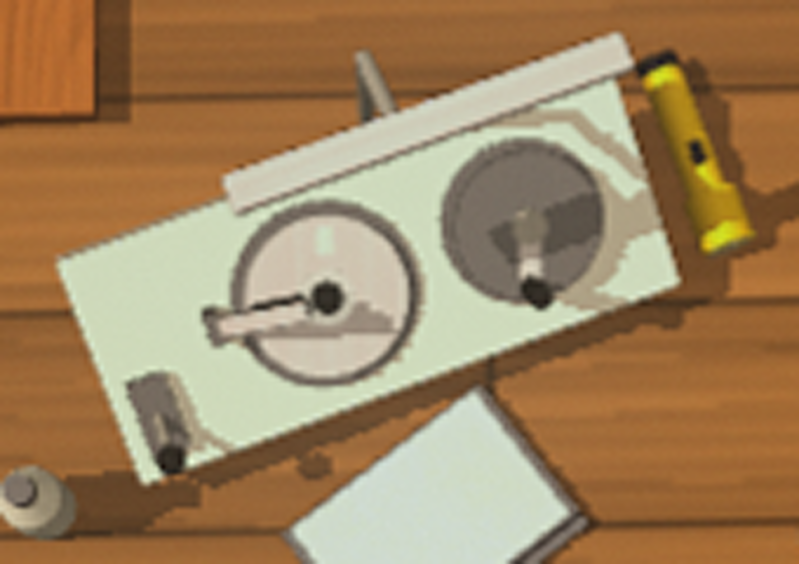

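View pics/c2.png

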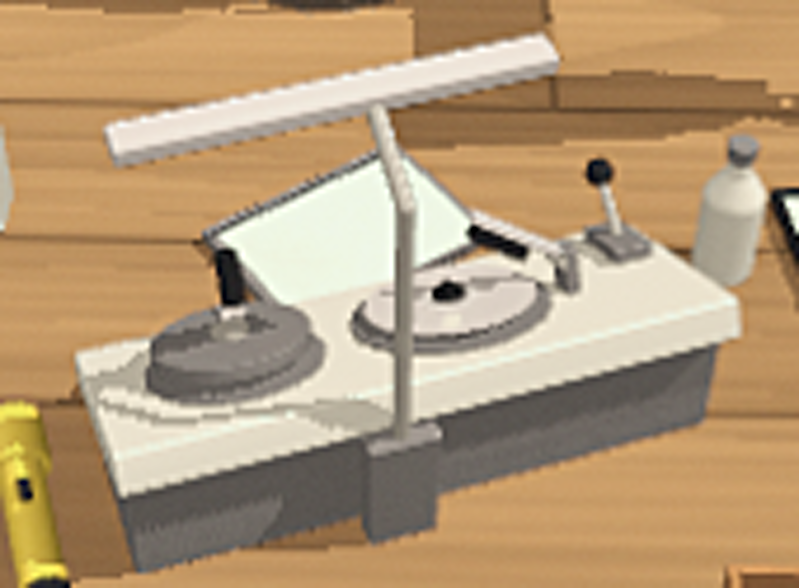

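```bash
cat > h.py <<'E'
import numpy as np
from bench import env
from scipy.spatial.transform import Rotation as Ro
from scipy.optimize import least_squares
CAM=dict(scene=(373.81295837,324.3164436,200.29706625,-0.07825939859511609,np.array([[-0.0313199,0.99949107,-0.00605541],[0.65700237,0.01602133,-0.75371825],[-0.75323765,-0.0275848,-0.65716979]]),np.array([-21.16640831,-201.02005226,1727.60614887])),
top=(464.98075749,322.1305501,203.78768291,-0.0695608317469981,np.array([[-0.01951238,-0.99980163,0.00399612],[-0.97953765,0.01831582,-0.20042584],[0.20031289,-0.00782513,-0.97970073]]),np.array([56.80489122,589.69665241,1575.69432047])))
def proj(n,X):
    f,cx,cy,k,R,t=CAM[n]; c=R@X+t; s=c[:2]/c[2]; s=s*(1+k*(s@s)); return f*s+[cx,cy]
def crop(n,p):
    o={'top':(235,140),'scene':(250,170)}[n]; return np.array(o)+(np.array(p)+.5)/4.7-.5
A=np.radians(25)
D=Ro.from_euler('y',-A).as_matrix() # deck->cleaner: x up slope
class M: pass
def model(p):
    x,y,yaw,xw,yw,cr,xl,yl,lv,ex=p[:10]
    m=M(); m.R=Ro.from_euler('z',yaw).as_matrix(); m.o=np.array([x,y,0]); m.Rd=m.R@D
    m.deck=lambda a,b,c:m.o+m.R@(np.array([0,0,95])+D@np.array([a,b,c]))
    m.cl=lambda *v:m.o+m.R@np.array(v)
    m.handle=lambda h:m.deck(xw-45*np.cos(cr),yw+45*np.sin(cr),24+h)
    m.ball=m.deck(xl-47*np.sin(.5-lv),yl,12+47*np.cos(.5-lv))
    m.wc=m.deck(xw,yw,52); m.lp=m.deck(xl,yl,12); return m
E
cat > fit.py <<'E'
from h import *
def obs(m,p):
    x,y,yaw,xw,yw,cr,xl,yl,lv,ex=p
    return [('top',(60,260),m.deck(ex,215,0)),('top',(143,485),m.deck(-ex,215,0)),('top',(680,282),m.deck(-ex,-215,0)),
    ('scene',(122,492),m.deck(ex,-215,0)),('scene',(740,298),m.deck(ex,215,0)),('scene',(78,355),m.deck(-ex,-215,0)),
    ('top',(327,293),m.deck(xw,yw+155,26)),('scene',(447,288),m.deck(xw,yw+155,26)),
    ('top',(522,221),m.deck(xw,yw,24)),('scene',(232,333),m.deck(xw,yw,24)),
    ('top',(539,292),m.handle(42)),('scene',(228,257),m.handle(42)),('scene',(232,303),m.handle(3)),
    ('top',(172,459),m.ball),('scene',(599,172),m.ball)]
f=lambda p:np.concatenate([proj(n,X)-crop(n,q) for n,q,X in obs(model(p),p)]+[[(p[8]-.05)/.05,(p[9]-88)/10]])
p0=[560,60,.36,0,-110,0,-30,180,.05,88]
r=least_squares(f,p0,loss='soft_l1',x_scale=[10,10,.1,10,10,.1,10,10,.05,5])
p=r.x; m=model(p); np.save('p.npy',p); np.set_printoptions(precision=2,suppress=True)
print(p); print(np.round(f(p)[:30].reshape(-1,2),1).tolist())
print('wc',m.wc,'handle',m.handle(28),'ball',m.ball,'pivot',m.lp)
for a in(-135,135): print('lamp corners',[(crop0) for crop0 in [proj(n,m.cl(xx,m.R[0,0]*0+a,328)) for n in('top','scene') for xx in (0,85)]])
s=env.state(); print(Ro.from_quat(s['tcp_rot']).as_matrix(), s['tcp_pos'],s['grip_width'])
E
python3 fit.py
```

```text
[ 607.17   73.55    0.35    0.86 -115.24    0.29  -43.51  184.56    0.05
   91.08]
[[-1.9, 0.1], [-0.2, 0.4], [-0.1, -0.4], [-1.8, -6.1], [0.7, 0.4], [-1.1, 0.4], [-0.2, 0.6], [0.4, -1.3], [0.6, -0.3], [-0.1, 1.1], [0.1, -0.1], [-0.4, -0.3], [0.7, 1.1], [-0.1, 0.1], [-0.1, 0.2]]
wc [627.05 -41.92 142.49] handle [585.94 -43.38 124.26] ball [467.6  218.87 117.31] pivot [501.7  231.41  87.49]
lamp corners [array([355.15, 164.43]), array([344.53, 139.19]), array([288.92, 193.14]), array([297.11, 213.26])]
lamp corners [array([270.05, 196.48]), array([260.29, 170.48]), array([379.17, 173.9 ]), array([392.18, 191.61])]
[[-0.32 -0.    0.95]
 [-0.95 -0.   -0.32]
 [ 0.   -1.    0.  ]] [215.37 639.56 403.87] 0.9969623968982344
```

```bash
sed -i "s/('scene',(122,492),m.deck(ex,-215,0)),//; s/\[:30\]/[:28]/" fit.py; python3 fit.py
cat > go.py <<'E'
from h import *
import sys
np.set_printoptions(precision=2,suppress=True)
def goal(m,P,h=0,lean=0):  # tcp pose with grasp point at P + h*deck normal
    dx,dy,dz=m.Rd.T; R=np.c_[dy,-dz,-dx]
    return P+(155+h)*dz,R
def delta(P,R,s=None):
    s=s or env.state(); C=Ro.from_quat(s['tcp_rot']).as_matrix()
    d=C.T@(P-s['tcp_pos'])/10; r=np.degrees(Ro.from_matrix(C.T@R).as_rotvec())
    print('t',round(s['time'],2),'shift cm',d,'turn deg',r,'F',s['wrist_force'],'grip',round(s['grip_width'],3))
E
python3 - <<'E'
from go import *
m=model(np.load('p.npy'))
P,R=goal(m,m.ball,60); print(P,R); delta(P,R)
print(env.state()['joint_pos'])
for a in (0,math.pi) if 0 else ():pass
E
```

```text
[ 605.84   72.06    0.34    3.54 -114.49    0.28  -43.53  184.74    0.05
   89.01]
[[-1.2, 0.4], [-0.4, -0.2], [0.2, 0.1], [-0.1, 0.4], [-1.3, -0.1], [-0.3, 0.3], [0.5, -1.3], [0.7, -0.2], [-0.1, 0.8], [0.1, -0.0], [-0.4, -0.6], [0.6, 0.8], [-0.1, 0.1], [-0.1, 0.2]]
wc [626.64 -42.08 143.62] handle [585.54 -43.42 125.36] ball [467.6  218.87 117.3 ] pivot [501.81 231.08  87.48]
lamp corners [array([355.83, 165.24]), array([345.45, 139.89]), array([288.31, 192.53]), array([296.13, 212.64])]
lamp corners [array([270.41, 196.51]), array([260.91, 170.41]), array([378.81, 173.87]), array([391.52, 191.64])]
[[-0.32 -0.    0.95]
 [-0.95 -0.   -0.32]
 [ 0.   -1.    0.  ]] [215.37 639.56 403.87] 0.9969623968982344
[382.02 188.34 312.16] [[-0.34  0.4  -0.85]
 [ 0.94  0.14 -0.3 ]
 [ 0.   -0.91 -0.42]]
t 0.1 shift cm [37.43  9.23 30.2 ] turn deg [-10.79 138.92  30.83] F [-0.45  0.5   0.32] grip 0.997
[ 1.53  0.36  0.01 -0.   -1.22 -0.29]
```

Emit:
send_rows --commands '[[[0.45,0,0,0,0,10,0],[0.45,0,0,0,0,10,0],[0.45,0,0,0,0,10,0],[0.45,0,0,0,0,10,0],[0.45,0,0,0,0,10,0],[0.45,0,0,0,0,10,0],[0.45,0,0,0,0,10,0],[0.45,0,0,0,0,10,0],[0.45,0,0,0,0,10,0],[0.45,0,0,0,0,10,0],[0.45,0,0,0,0,10,0],[0.45,0,0,0,0,10,0]]]'

```text
time: 1.6
tcp_pos: [215.4, 639.6, 404.1]
tcp_rot: [-0.293, -0.643, 0.644, 0.293]
wrist_force: [-0.6, -0.0, -0.1]
grip_width: 0.553
```

Emit:
send_rows --commands '[[[0.45,0,0,0,0,10,0],[0.45,0,0,0,0,10,0],[0.45,0,0,0,0,1.4,0],[0.45,0,0,0,0,0,0]]]'

```text
time: 2.1
tcp_pos: [215.4, 639.6, 404.4]
tcp_rot: [-0.405, -0.58, 0.58, 0.405]
wrist_force: [0.3, 0.3, -0.5]
grip_width: 0.545
```

Run:
```python
from go import *
m=model(np.load('p.npy'))
P,R=goal(m,m.ball,60); delta(P,R); s=env.state(); print(s['joint_pos'])
```

```text
t 2.1 shift cm [-48.1    9.25  -0.09] turn deg [-25.02   0.52   0.09] F [ 0.27  0.27 -0.53] grip 0.545
[ 1.53  0.36  0.01 -0.   -1.22 -2.75]
```

Emit:
send_rows --commands '[[[0.45,-4,0,0,0,0,0],[0.45,-4,0,0,0,0,0],[0.45,-4,0,0,0,0,0],[0.45,-4,0,0,0,0,0],[0.45,-4,0,0,0,0,0],[0.45,-4,0,0,0,0,0],[0.45,-4,0,0,0,0,0],[0.45,-4,0,0,0,0,0],[0.45,-4,0,0,0,0,0],[0.45,-4,0,0,0,0,0],[0.45,-4,0,0,0,0,0],[0.45,-4,0,0,0,0,0]]]'

```text
time: 3.6
tcp_pos: [379.7, 187.3, 405.0]
tcp_rot: [0.405, 0.58, -0.58, -0.405]
wrist_force: [-0.1, 0.2, 0.0]
grip_width: 0.549
```

Emit:
send_rows --commands '[[[0.45,0,0,0,-8.4,0.2,0],[0.45,0,0,0,-8.3,0.2,0],[0.45,0,0,0,-8.3,0.1,0],[0.45,0,0,0,0,0,0]]]'

```text
time: 4.1
tcp_pos: [378.3, 186.7, 403.6]
tcp_rot: [0.486, 0.689, -0.44, -0.309]
wrist_force: [0.0, -0.5, -0.4]
grip_width: 0.55
```

Run:
```python
from go import *
m=model(np.load('p.npy'))
P,R=goal(m,m.ball,60); delta(P,R); s=env.state(); print(s['joint_pos'])
```

```text
t 4.1 shift cm [0.03 8.47 3.48] turn deg [-0.09  0.06 -0.04] F [ 0.05 -0.51 -0.38] grip 0.55
[ 1.02 -0.23 -0.84  0.45 -0.66 -2.57]
```

Emit:
send_rows --commands '[[[0.45,0,2.1,0.9,0,0,0],[0.45,0,2.1,0.9,0,0,0],[0.45,0,2.1,0.9,0,0,0],[0.45,0,2.1,0.8,0,0,0],[0.45,0,1,0,0,0,0],[0.45,0,1,0,0,0,0],[0.45,0,0,0,0,0,0]]]'

```text
time: 4.97
tcp_pos: [401.2, 195.2, 308.5]
tcp_rot: [0.482, 0.685, -0.445, -0.316]
wrist_force: [-0.6, -0.2, 0.6]
grip_width: 0.55
```

Run:
```python
from go import *
import cv2
m=model(np.load('p.npy'))
P,R=goal(m,m.ball,0); delta(P,R); s=env.state(); print(s['joint_pos'])
ims=[]
for n in('top','scene'):
    f=env.get_image(n)['frame'][:,:,::-1]
    g=s['tcp_pos']+155*Ro.from_quat(s['tcp_rot']).as_matrix()[:,1]
    u,v=proj(n,m.ball).astype(int); print(n,proj(n,m.ball),proj(n,g))
    ims.append(cv2.resize(f[v-45:v+35,u-50:u+50],None,fx=5,fy=5,interpolation=2)[:, :395] if 0 else cv2.resize(f[v-40:v+40,u-40:u+40],None,fx=5,fy=5,interpolation=2))
    print('crop origin',u-40,v-40)
cv2.imwrite('pics/l1.png',np.hstack(ims))
```

```text
t 4.97 shift cm [-0.02  4.84  1.6 ] turn deg [-1.16 -0.18  0.21] F [-0.59 -0.22  0.57] grip 0.55
[ 0.88 -0.05 -1.01  0.71 -0.32 -2.76]
top [271.08 237.34] [270.14 237.66]
crop origin 231 197
scene [376.95 206.45] [377.43 194.12]
crop origin 336 166
```

View pics/l1.png

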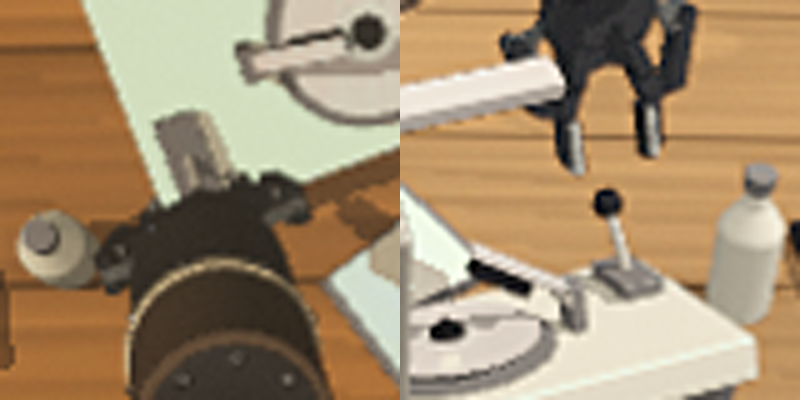

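Near the lever the 25° lean hits a joint range (j3 is at -1.01), but the fingers are centred sideways on the ball at (607,203) in the right-hand crop. I'll use a vertical tool for the lever.

Emit:
send_rows --commands '[[[0.45,0,-2,0,0,0,0],[0.45,0,-2,0,0,0,0],[0.45,0,0,0,8,0,0],[0.45,0,0,0,8,0,0],[0.45,0,0,0,8,0,0],[0.45,0,0,0,0,0,0]]]'

```text
time: 5.82
tcp_pos: [386.1, 190.4, 345.4]
tcp_rot: [0.406, 0.579, -0.577, -0.41]
wrist_force: [0.6, -0.6, 0.0]
grip_width: 0.551
```

```bash
cat >> go.py <<'E'
def goalv(m,P,h=0):
    c,s=m.R[0,0],m.R[1,0]; R=np.array([[-s,0,-c],[c,0,-s],[0,-1,0]])
    return P+[0,0,155+h],R
E
python3 - <<'E'
from go import *
m=model(np.load('p.npy'))
delta(*goalv(m,m.ball,60)); print(env.state()['joint_pos'])
E
```

```text
t 5.83 shift cm [-0.05  1.3  -8.64] turn deg [-0.08 -0.09  0.37] F [ 0.64 -0.55  0.04] grip 0.551
[ 0.92 -0.   -0.58 -0.01 -0.99 -2.14]
```

Emit:
send_rows --commands '[[[0.45,0,0,-3,0,0,0],[0.45,0,0,-3,0,0,0],[0.45,0,0,-2.6,0,0,0],[0.45,0,2,0,0,0,0],[0.45,0,2,0,0,0,0],[0.45,0,2,0,0,0,0],[0.45,0,1.3,0,0,0,0],[0.45,0,0,0,0,0,0]]]'

```text
time: 6.82
tcp_pos: [465.4, 218.2, 271.3]
tcp_rot: [0.406, 0.578, -0.578, -0.409]
wrist_force: [-0.3, -0.2, 0.2]
grip_width: 0.554
```

Emit:
send_rows --commands '[[[0.7,0,0,0,0,0,0],[1,0,0,0,0,0,0],[1,0,0,0,0,0,0],[1,0,0,0,0,0,0],[1,0,0,0,0,0,0]]]'

```text
time: 7.45
tcp_pos: [466.3, 218.3, 272.7]
tcp_rot: [0.406, 0.578, -0.577, -0.409]
wrist_force: [0.5, -4.4, 6.9]
grip_width: 0.222
```

Run:
```python
from go import *
p=np.load('p.npy');m=model(p)
delta(*goalv(m,m.ball,0)); print(env.state()['joint_pos'])
C=goalv(m,m.ball)[1]
b=m.ball
for l in np.linspace(0,1.1,12):
    q=p.copy();q[8]=l;print(round(l,2),C.T@(model(q).ball-b)/10)
```

```text
t 7.45 shift cm [ 0.01  0.04 -0.15] turn deg [-0.08 -0.03  0.29] F [ 0.47 -4.43  6.91] grip 0.222
[ 0.82  0.23 -0.51 -0.01 -0.83 -2.04]
0.0 [0.   0.2  0.15]
0.1 [ 0.   -0.17 -0.14]
0.2 [ 0.   -0.5  -0.48]
0.3 [-0.   -0.8  -0.84]
0.4 [-0.   -1.06 -1.23]
0.5 [ 0.   -1.28 -1.65]
0.6 [ 0.   -1.45 -2.08]
0.7 [ 0.   -1.59 -2.53]
0.8 [ 0.   -1.67 -2.99]
0.9 [ 0.   -1.71 -3.46]
1.0 [ 0.   -1.71 -3.93]
1.1 [ 0.   -1.65 -4.4 ]
```

Emit:
send_rows --commands '[[[1,0,-0.17,-0.3,0,0,0],[1,0,-0.33,-0.34,0,0,0],[1,0,-0.3,-0.36,0,0,0],[1,0,-0.26,-0.39,0,0,0],[1,0,-0.22,-0.42,0,0,0],[1,0,-0.17,-0.43,0,0,0],[1,0,-0.14,-0.45,0,0,0],[1,0,-0.08,-0.46,0,0,0],[1,0,-0.04,-0.47,0,0,0],[1,0,0,-0.47,0,0,0],[1,0,0,-0.4,0,0,0],[1,0,0,0,0,0,0]]]'

```text
time: 8.95
tcp_pos: [508.6, 233.6, 288.6]
tcp_rot: [0.406, 0.578, -0.577, -0.41]
wrist_force: [-0.1, -0.1, -0.2]
grip_width: 0.002
```

```bash
cat > look.py <<'E'
from go import *
import cv2
def look(name,pts,w=40,k=5):
    ims=[]
    for n,X in zip(('top','scene'),pts):
        f=env.get_image(n)['frame'][:,:,::-1]; u,v=np.round(proj(n,X)).astype(int); print(n,'origin',u-w,v-w)
        ims.append(cv2.resize(f[v-w:v+w,u-w:u+w],None,fx=k,fy=k,interpolation=2))
    cv2.imwrite('pics/'+name,np.hstack(ims))
E
python3 - <<'E'
from look import *
p=np.load('p.npy');m=model(p); q=p.copy(); q[8]=1; b=model(q).ball
delta(*goalv(m,b,0)); look('l2.png',[b,b])
print(proj('scene',b))
E
```

```text
t 8.95 shift cm [-0.01 -0.08  0.42] turn deg [-0.15 -0.05  0.3 ] F [-0.09 -0.08 -0.23] grip 0.002
top origin 227 186
scene origin 342 170
[382.15 210.11]
```

View pics/l2.png

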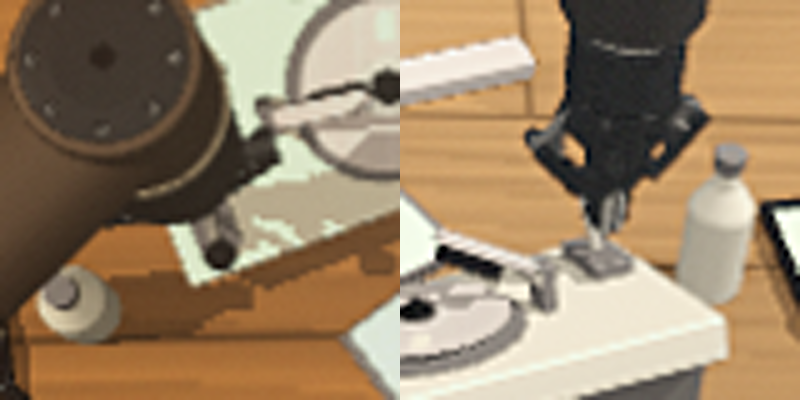

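The pinch slipped. The gripper is shut, and in the left-hand crop the ball is still at its start at (218,255). I'll push it from the robot's side with shut fingers instead.

Emit:
send_rows --commands '[[[1,0,-2,0,0,0,0],[1,0,-2,0,0,0,0],[1,0,0,2.6,0,0,0],[1,0,0,2.5,0,0,0],[1,0,0,2.5,0,0,0],[1,0,1.8,0,0,0,0],[1,0,1.8,0,0,0,0],[1,0,1.6,0,0,0,0],[1,0,0,0,0,0,0]]]'

```text
time: 10.18
tcp_pos: [436.2, 207.7, 276.1]
tcp_rot: [-0.405, -0.577, 0.578, 0.41]
wrist_force: [-0.2, 0.0, -0.0]
grip_width: 0.001
```

Run:
```python
from look import *
p=np.load('p.npy');m=model(p); b=m.ball
delta(*goalv(m,b,4)); look('l3.png',[b,b])
print(proj('scene',b),proj('top',b))
```

```text
t 10.18 shift cm [-0.   -0.03 -3.33] turn deg [-0.25 -0.05  0.25] F [-0.19  0.05 -0.03] grip 0.001
top origin 231 197
scene origin 337 166
[376.95 206.45] [271.08 237.34]
```

View pics/l3.png

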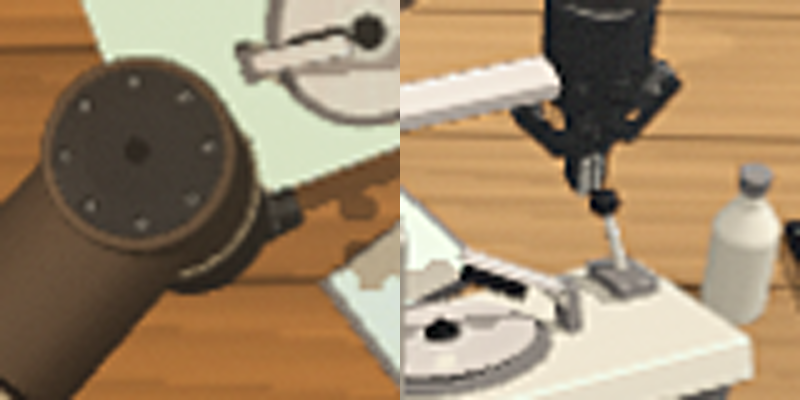

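Here the shut fingers stand just behind the ball at (605,202) and in line with it, so I'll push.

Emit:
send_rows --commands '[[[1,0,0,-0.5,0,0,0],[1,0,0,-0.5,0,0,0],[1,0,0,-0.5,0,0,0],[1,0,-0.2,-0.5,0,0,0],[1,0,-0.2,-0.5,0,0,0],[1,0,-0.2,-0.5,0,0,0],[1,0,-0.2,-0.5,0,0,0],[1,0,-0.2,-0.5,0,0,0],[1,0,-0.1,-0.5,0,0,0],[1,0,0,-0.4,0,0,0],[1,0,0,0,0,0,0]]]'

```text
time: 11.65
tcp_pos: [483.3, 224.7, 287.7]
tcp_rot: [0.406, 0.578, -0.577, -0.41]
wrist_force: [0.1, 0.1, -1.2]
grip_width: -0.002
```

Emit:
send_rows --commands '[[[1,0,0,-0.3,0,0,0],[1,0,0,0,0,0,0]]]'

```text
time: 11.9
tcp_pos: [485.2, 225.2, 287.5]
tcp_rot: [-0.405, -0.577, 0.578, 0.41]
wrist_force: [-4.1, -1.6, 2.9]
grip_width: 0.002
```

Emit:
send_rows --commands '[[[1,0,0,-0.3,0,0,0],[1,0,0,0,0,0,0]]]'

```text
time: 12.15
tcp_pos: [486.4, 225.3, 286.9]
tcp_rot: [-0.405, -0.576, 0.579, 0.411]
wrist_force: [-13.2, -2.4, 8.5]
grip_width: 0.001
```

Force rose to 13 N, which looks like the stop. I'll back off and check, then raise clear.

Emit:
send_rows --commands '[[[1,0,0,1.5,0,0,0],[1,0,0,1.5,0,0,0],[1,0,-2.5,0,0,0,0],[1,0,-2.5,0,0,0,0],[0.6,0,-2.5,0,0,0,0],[0.6,0,0,0,0,0,0]]]'

```text
time: 12.9
tcp_pos: [460.5, 216.3, 365.1]
tcp_rot: [0.406, 0.58, -0.576, -0.409]
wrist_force: [-0.1, 0.7, -0.6]
grip_width: 0.393
```

Run:
```python
from look import *
p=np.load('p.npy');m=model(p); q=p.copy(); q[8]=1; b=model(q).ball
P,R=goal(m,m.handle(28),90); delta(P,R); print(env.state()['joint_pos'],env.state()['tcp_pos'],P)
print('pred scene',(proj('scene',b)-proj('scene',m.deck(0,60,30)).round()+48)*4,'handle',m.handle(28))
look('l4.png',[m.deck(0,0,30),m.deck(0,60,30)],48,4)
```

```text
t 12.9 shift cm [-28.68   1.55   7.31] turn deg [-24.87  -0.1    0.4 ] F [-0.08  0.71 -0.65] grip 0.393
[ 0.82  0.11 -0.41 -0.01 -1.05 -2.05] [460.54 216.33 365.13] [488.02 -78.22 347.41]
pred scene [320.59 124.45] handle [585.54 -43.42 125.36]
top origin 268 151
scene origin 302 179
```

View pics/l4.png

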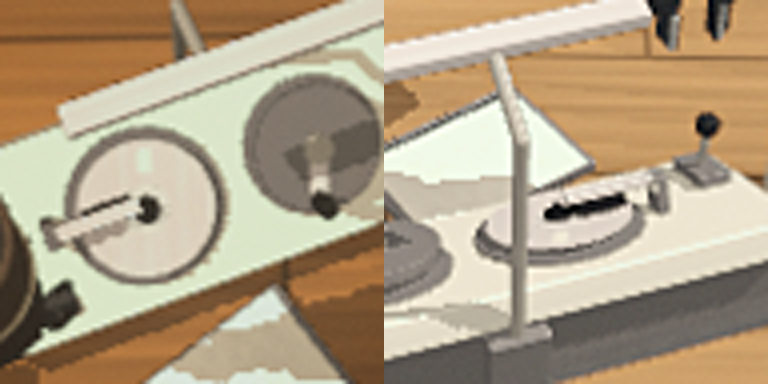

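The lever ball is at (323,126) in the right half, against a predicted (321,124) for lever = 1. The brush lies on the disc, so I'll go on to the wheel.

Emit:
send_rows --commands '[[[0.5,-2,0,3.6,0,0,0],[0.5,-2.7,0,3.7,0,0,0],[0.5,-4,0,0,0,0,0],[0.5,-4,0,0,0,0,0],[0.5,-4,0,0,0,0,0],[0.5,-4,0,0,0,0,0],[0.5,-4,0,0,0,0,0],[0.5,-4,0,0,0,0,0],[0.5,0,0,0,-8.3,0,0.1],[0.5,0,0,0,-8.3,0,0.1],[0.5,0,0,0,-8.3,0,0.1],[0.5,0,0,0,0,0,0]]]'

```text
time: 14.5
tcp_pos: [486.7, -79.1, 360.8]
tcp_rot: [0.486, 0.688, -0.44, -0.312]
wrist_force: [0.1, -0.8, 0.7]
grip_width: 0.5
```

Run:
```python
from look import *
p=np.load('p.npy');m=model(p)
P,R=goal(m,m.handle(28),40); delta(P,R); print(env.state()['joint_pos'])
```

```text
t 14.5 shift cm [0.04 6.28 0.39] turn deg [-0.32 -0.16 -0.02] F [ 0.1  -0.84  0.66] grip 0.5
[ 0.21 -0.02 -0.57 -0.1  -0.6  -1.38]
```

Emit:
send_rows --commands '[[[0.5,0,2.1,0.1,-0.3,-0.1,0],[0.5,0,2.1,0.1,0,0,0],[0.5,0,2.1,0.2,0,0,0],[0.5,0,0,0,0,0,0]]]'

```text
time: 15.0
tcp_pos: [509.7, -70.8, 300.7]
tcp_rot: [0.485, 0.688, -0.441, -0.311]
wrist_force: [-0.1, -0.7, 0.4]
grip_width: 0.501
```

Run:
```python
from look import *
p=np.load('p.npy');m=model(p)
P,R=goal(m,m.handle(28),40); delta(P,R); print(env.state()['joint_pos'])
h=m.handle(42)
for n in('top','scene'): print(n,(proj(n,h)-proj(n,h).round()+30)*6.5, (proj(n,env.state()['tcp_pos']-R[:,1]*-168)-proj(n,h).round()+30)*6.5)
look('w1.png',[h,h],30,6.5)
```

```text
t 15.0 shift cm [ 0.03 -0.2   0.1 ] turn deg [-0.33  0.01  0.03] F [-0.14 -0.71  0.37] grip 0.501
[ 0.22  0.1  -0.6  -0.12 -0.45 -1.35]
top [197.81 193.22] [202.23 195.55]
scene [193.13 193.01] [189.53 173.01]
top origin 319 172
scene origin 268 194
```

View pics/w1.png

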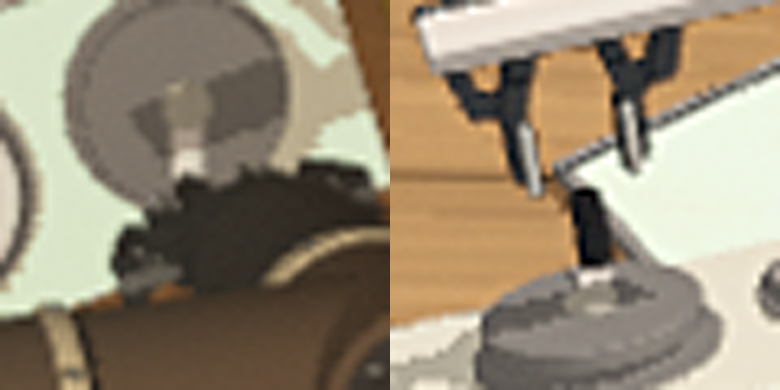

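The fingers (tips at (533,192) and (636,168), right half) are centred on the handle top at (585,193). I'll descend and pinch.

Emit:
send_rows --commands '[[[0.5,0,1.2,0.1,0,0,0],[0.5,0,1.2,0,0,0,0],[0.5,0,1.1,0,0,0,0],[0.5,0,0,0,0,0,0],[0.8,0,0,0,0,0,0],[1,0,0,0,0,0,0],[1,0,0,0,0,0,0],[1,0,0,0,0,0,0]]]'

```text
time: 16.1
tcp_pos: [522.8, -66.4, 270.9]
tcp_rot: [0.486, 0.69, -0.439, -0.309]
wrist_force: [-1.2, -0.8, 2.7]
grip_width: 0.193
```

Run:
```python
from look import *
p=np.load('p.npy');m=model(p)
P,R=goal(m,m.handle(28),0); delta(P,R); print(env.state()['joint_pos'],env.state()['moment'])
s=env.state(); C=Ro.from_quat(s['tcp_rot']).as_matrix(); g=s['tcp_pos']+155*C[:,1]
v=m.Rd.T@(g-m.wc); print('grasp rel wc in deck',v,'r',np.hypot(*v[:2]),'ang',np.arctan2(v[1],-v[0]))
```

```text
t 16.1 shift cm [0.06 0.52 0.09] turn deg [ 0.09  0.   -0.03] F [-1.23 -0.76  2.75] grip 0.193
[ 0.22  0.16 -0.61 -0.14 -0.37 -1.33] [-0.46  1.68  0.01]
grasp rel wc in deck [-42.08  11.88   5.16] r 43.726653324262934 ang 0.27522607415992295
```

Run:
```python
import numpy as np
a=.275+np.radians(np.arange(0,361,10)); x=4.5*np.sin(a); z=4.5*np.cos(a)
x=np.round(np.diff(np.round(x,2)),2); z=np.round(np.diff(np.round(z,2)),2)
for k in range(0,36,9): print([[1,float(x[i]),0,float(z[i]),0,0,0] for i in range(k,k+9)])
```

```text
[[1, 0.74, 0, -0.28, 0, 0, 0], [1, 0.67, 0, -0.4, 0, 0, 0], [1, 0.59, 0, -0.51, 0, 0, 0], [1, 0.5, 0, -0.61, 0, 0, 0], [1, 0.38, 0, -0.68, 0, 0, 0], [1, 0.26, 0, -0.74, 0, 0, 0], [1, 0.13, 0, -0.78, 0, 0, 0], [1, -0.01, 0, -0.78, 0, 0, 0], [1, -0.15, 0, -0.77, 0, 0, 0]]
[[1, -0.28, 0, -0.74, 0, 0, 0], [1, -0.4, 0, -0.67, 0, 0, 0], [1, -0.51, 0, -0.59, 0, 0, 0], [1, -0.61, 0, -0.5, 0, 0, 0], [1, -0.68, 0, -0.38, 0, 0, 0], [1, -0.74, 0, -0.26, 0, 0, 0], [1, -0.78, 0, -0.13, 0, 0, 0], [1, -0.78, 0, 0.01, 0, 0, 0], [1, -0.77, 0, 0.15, 0, 0, 0]]
[[1, -0.74, 0, 0.28, 0, 0, 0], [1, -0.67, 0, 0.4, 0, 0, 0], [1, -0.59, 0, 0.51, 0, 0, 0], [1, -0.5, 0, 0.61, 0, 0, 0], [1, -0.38, 0, 0.68, 0, 0, 0], [1, -0.26, 0, 0.74, 0, 0, 0], [1, -0.13, 0, 0.78, 0, 0, 0], [1, 0.01, 0, 0.78, 0, 0, 0], [1, 0.15, 0, 0.77, 0, 0, 0]]
[[1, 0.28, 0, 0.74, 0, 0, 0], [1, 0.4, 0, 0.67, 0, 0, 0], [1, 0.51, 0, 0.59, 0, 0, 0], [1, 0.61, 0, 0.5, 0, 0, 0], [1, 0.68, 0, 0.38, 0, 0, 0], [1, 0.74, 0, 0.26, 0, 0, 0], [1, 0.78, 0, 0.13, 0, 0, 0], [1, 0.78, 0, -0.01, 0, 0, 0], [1, 0.77, 0, -0.15, 0, 0, 0]]
```

Emit:
send_rows --commands '[[[1,0.74,0,-0.28,0,0,0],[1,0.67,0,-0.4,0,0,0],[1,0.59,0,-0.51,0,0,0],[1,0.5,0,-0.61,0,0,0],[1,0.38,0,-0.68,0,0,0],[1,0.26,0,-0.74,0,0,0],[1,0.13,0,-0.78,0,0,0],[1,-0.01,0,-0.78,0,0,0],[1,-0.15,0,-0.77,0,0,0]]]'

```text
time: 17.23
tcp_pos: [559.7, -19.9, 294.3]
tcp_rot: [0.486, 0.689, -0.439, -0.309]
wrist_force: [-4.9, -5.3, 5.6]
grip_width: 0.191
```

```bash
cat > chk.py <<'E'
from look import *
p=np.load('p.npy');m=model(p)
s=env.state(); C=Ro.from_quat(s['tcp_rot']).as_matrix(); g=s['tcp_pos']+155*C[:,1]
v=m.Rd.T@(g-m.wc); print('grasp rel wc',v,'r',np.hypot(*v[:2]),'ang',np.degrees(np.arctan2(v[1],-v[0]))-15.77)
print('F deck',m.Rd.T@s['wrist_force'],'grip',s['grip_width'],s['time'],s['joint_pos'])
E
python3 chk.py
```

```text
grasp rel wc [13.3  43.33  5.1 ] r 45.32668670557686 ang 91.28854696518695
F deck [-3.42 -3.3   7.82] grip 0.19134361290579519 17.225 [ 0.31  0.17 -0.56 -0.04 -0.4  -1.51]
```

Emit:
send_rows --commands '[[[1,-0.28,0,-0.74,0,0,0],[1,-0.4,0,-0.67,0,0,0],[1,-0.51,0,-0.59,0,0,0],[1,-0.61,0,-0.5,0,0,0],[1,-0.68,0,-0.38,0,0,0]]]'

```text
time: 17.85
tcp_pos: [592.6, -34.3, 306.5]
tcp_rot: [0.486, 0.69, -0.439, -0.309]
wrist_force: [-6.9, -1.3, 6.4]
grip_width: 0.192
```

Emit:
send_rows --commands '[[[1,-0.74,0,-0.26,0,0,0],[1,-0.78,0,-0.13,0,0,0],[1,-0.78,0,0.01,0,0,0],[1,-0.77,0,0.15,0,0,0]]]'

```text
time: 18.35
tcp_pos: [605.0, -62.3, 307.6]
tcp_rot: [0.486, 0.69, -0.439, -0.309]
wrist_force: [-6.4, 1.5, 6.3]
grip_width: 0.194
```

```bash
python3 chk.py
```

```text
grasp rel wc [ 44.87 -11.76   5.1 ] r 46.38235493729921 ang -181.0846560389205
F deck [-2.36  3.53  8.06] grip 0.19363843298251635 18.35 [ 0.19  0.23 -0.4  -0.13 -0.51 -1.32]
```

Emit:
send_rows --commands '[[[1,-0.74,0,0.28,0,0,0],[1,-0.67,0,0.4,0,0,0],[1,-0.59,0,0.51,0,0,0],[1,-0.5,0,0.61,0,0,0],[1,-0.38,0,0.68,0,0,0],[1,-0.26,0,0.74,0,0,0],[1,-0.13,0,0.78,0,0,0],[1,0.01,0,0.78,0,0,0],[1,0.15,0,0.77,0,0,0]]]'

```text
time: 19.48
tcp_pos: [568.3, -109.2, 284.1]
tcp_rot: [0.487, 0.69, -0.438, -0.309]
wrist_force: [0.4, 2.8, 5.4]
grip_width: 0.187
```

Emit:
send_rows --commands '[[[1,0.28,0,0.74,0,0,0],[1,0.4,0,0.67,0,0,0],[1,0.51,0,0.59,0,0,0],[1,0.61,0,0.5,0,0,0],[1,0.68,0,0.38,0,0,0],[1,0.74,0,0.26,0,0,0],[1,0.78,0,0.13,0,0,0],[1,0.78,0,-0.01,0,0,0],[1,0.77,0,-0.15,0,0,0],[1,0,0,0,0,0,0]]]'

```text
time: 20.72
tcp_pos: [522.6, -66.1, 270.8]
tcp_rot: [0.486, 0.69, -0.439, -0.309]
wrist_force: [-1.3, 1.2, 7.2]
grip_width: 0.195
```

```bash
python3 chk.py
```

```text
grasp rel wc [-42.12  12.26   5.08] r 43.86494271961146 ang 0.46288019748766374
F deck [2.31 1.56 6.83] grip 0.19464154895940172 20.725 [ 0.22  0.16 -0.61 -0.14 -0.37 -1.33]
```

The loop closed to within 0.4 mm. I'll release, retreat and compare.

Emit:
send_rows --commands '[[[0.5,0,0,0,0,0,0],[0.5,0,0,0,0,0,0],[0.5,0,0,0,0,0,0],[0.5,0,-2,0,0,0,0],[0.5,0,-3,0,0,0,0],[0.5,0,-4,0,0,0,0],[0.5,0,0,3,0,0,0],[0.5,0,0,4,0,0,0],[0.5,0,0,0,0,0,0]]]'

```text
time: 21.85
tcp_pos: [424.5, -101.2, 321.1]
tcp_rot: [0.486, 0.689, -0.439, -0.311]
wrist_force: [-0.4, 0.2, 0.1]
grip_width: 0.502
```

Run:
```python
from look import *
p=np.load('p.npy');m=model(p)
f=env.get_image('scene')['frame'][:,:,::-1]; a=cv2.imread('pics/scene0.png')
w=lambda g:cv2.resize(g[205:265,270:325],None,fx=7,fy=7,interpolation=2)
cv2.imwrite('pics/w2.png',np.hstack([w(a),w(f)]))
q=p.copy();q[8]=1; b=model(q).ball
# pull position: 35 mm beyond ball (up slope, horizontally)
P,R=goalv(m,b+m.R@[35,0,0],60); delta(P,R); print(env.state()['tcp_pos'],P,env.state()['joint_pos'])
```

```text
t 21.9 shift cm [ 28.74   6.85 -21.13] turn deg [25.02 -0.05 -0.03] F [0.54 0.14 0.66] grip 0.499
[ 426.22 -100.87  322.17] [537.6  243.85 349.38] [ 0.18 -0.07 -0.7  -0.14 -0.51 -1.31]
```

View pics/w2.png

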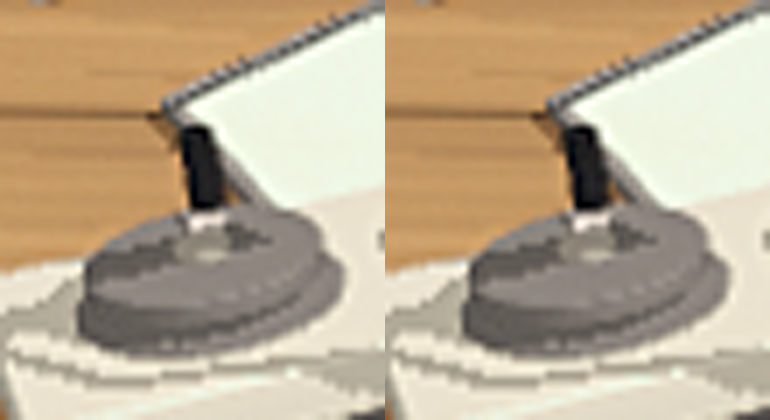

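Before (left) and after (right), the handle top is at the same spot: (197,130) and (582-385=197,130). Now the lever, with fingers shut.

Emit:
send_rows --commands '[[[1,0,0,0,8.3,0,0],[1,0,0,0,8.3,0,0],[1,0,0,0,8.4,0,0],[1,0,-3,0,0,0,0],[1,0,-3,0,0,0,0],[1,4.1,0,0,0,0,0],[1,4.1,0,0,0,0,0],[1,4.1,0,0,0,0,0],[1,4.1,0,0,0,0,0],[1,4.1,0,0,0,0,0],[1,4.1,0,0,0,0,0],[1,4.1,0,0,0,0,0]]]'

```text
time: 23.4
tcp_pos: [330.5, 171.8, 382.9]
tcp_rot: [0.408, 0.579, -0.577, -0.407]
wrist_force: [0.9, -0.5, -1.4]
grip_width: -0.003
```

```bash
cat > d.py <<'E'
from look import *
p=np.load('p.npy');m=model(p)
q=p.copy();q[8]=1; b=model(q).ball
P,R=goalv(m,b+m.R@[35,0,0],0); delta(P,R); print(env.state()['tcp_pos'],P,env.state()['joint_pos'])
E
python3 d.py
```

```text
t 23.4 shift cm [ -0.17   9.4  -21.91] turn deg [ 0.13  0.01 -0.01] F [ 0.94 -0.46 -1.4 ] grip -0.003
[330.48 171.76 382.91] [537.6  243.85 289.38] [ 1.02 -0.16 -0.63  0.   -1.1  -2.25]
```

Emit:
send_rows --commands '[[[1,-0.2,0,-3.7,0,0,0],[1,0,0,-3.7,0,0,0],[1,0,0,-3.7,0,0,0],[1,0,0,-3.7,0,0,0],[1,0,0,-3.7,0,0,0],[1,0,0,-3.4,0,0,0],[1,0,0,0,0,0,0],[1,0,3,0,0,0,0],[1,0,3,0,0,0,0],[1,0,1.6,0,0,0,0],[1,0,1.2,0,0,0,0],[1,0,0,0,0,0,0]]]'

```text
time: 24.9
tcp_pos: [537.7, 241.6, 294.3]
tcp_rot: [-0.408, -0.578, 0.578, 0.407]
wrist_force: [-0.4, -0.1, 0.6]
grip_width: 0.001
```

```bash
python3 d.py
```

```text
t 24.9 shift cm [ 0.22  0.49 -0.07] turn deg [ 0.02 -0.   -0.05] F [-0.41 -0.12  0.56] grip 0.001
[537.7  241.61 294.28] [537.6  243.85 289.38] [ 0.75  0.31 -0.33  0.   -0.93 -1.98]
```

Emit:
send_rows --commands '[[[1,0.2,0,0.5,0,0,0],[1,0,0,0.5,0,0,0],[1,0,0,0.5,0,0,0],[1,0,0,0.5,0,0,0],[1,0,0.1,0.5,0,0,0],[1,0,0.2,0.5,0,0,0],[1,0,0.2,0.5,0,0,0],[1,0,0.3,0.5,0,0,0],[1,0,0.3,0.4,0,0,0],[1,0,0.4,0.4,0,0,0],[1,0,0.3,0.3,0,0,0],[1,0,0,0,0,0,0]]]'

```text
time: 26.4
tcp_pos: [490.9, 227.2, 279.4]
tcp_rot: [0.409, 0.581, -0.576, -0.405]
wrist_force: [3.2, -2.3, 19.2]
grip_width: -0.003
```

Emit:
send_rows --commands '[[[1,0,0,0.3,0,0,0],[1,0,0,0,0,0,0]]]'

```text
time: 26.65
tcp_pos: [489.6, 226.9, 279.8]
tcp_rot: [0.409, 0.582, -0.575, -0.404]
wrist_force: [13.5, -0.9, 11.5]
grip_width: -0.001
```

Emit:
send_rows --commands '[[[1,0,0,0.3,0,0,0],[1,0,0,0,0,0,0]]]'

```text
time: 26.9
tcp_pos: [487.7, 226.8, 280.5]
tcp_rot: [0.409, 0.583, -0.574, -0.404]
wrist_force: [16.3, 1.6, 12.9]
grip_width: -0.001
```

Emit:
send_rows --commands '[[[1,0,0,-0.6,0,0,0],[1,0,-2,-0.3,0,0,0],[1,0,-3,0,0,0,0],[1,0,-4,0,0,0,0],[1,0,-4,0,0,0,0],[1,0,0,0,0,0,0]]]'

```text
time: 27.65
tcp_pos: [491.9, 227.5, 409.1]
tcp_rot: [0.408, 0.58, -0.576, -0.407]
wrist_force: [0.1, 0.1, -0.9]
grip_width: 0.004
```

Run:
```python
from look import *
p=np.load('p.npy');m=model(p)
f=env.get_image('scene')['frame'][:,:,::-1]; a=cv2.imread('pics/scene0.png')
w=lambda g:cv2.resize(g[190:245,335:405],None,fx=5.7,fy=5.7,interpolation=2)
cv2.imwrite('pics/l5.png',np.hstack([w(a),w(f)]))
def ball(g):
    c=g[200:216,368:390].astype(int).sum(2); ys,xs=np.where(c<120); return xs.mean()+368,ys.mean()+200,len(xs)
print(ball(a),ball(f))
for l in(0,.05,.1,.2,1): p[8]=l; print(l,proj('scene',model(p).ball))
```

```text
(np.float64(376.7142857142857), np.float64(206.14285714285714), 14) (np.float64(376.7142857142857), np.float64(206.14285714285714), 14)
0 [376.72 206.59]
0.05 [376.94 206.45]
0.1 [377.16 206.35]
0.2 [377.64 206.25]
1 [382.15 210.11]
```

View pics/l5.png

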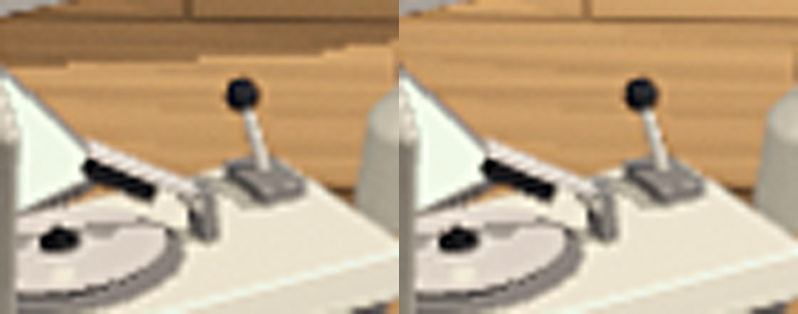

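The beam is lifted and the lever ball is at (640,94), the same as in the start crop at (241,94). I'll clear the arm and check in the top view, which shows the lever angle better.

Emit:
send_rows --commands '[[[0.5,0,0,4,0,0,0],[0.5,0,0,4,0,0,0],[0.5,4,0,0,0,0,0],[0.5,4,0,0,0,0,0],[0.5,4,0,0,0,0,0],[0.5,4,0,0,0,0,0],[0.5,4,0,0,0,0,0],[0.5,4,0,0,0,0,0],[0.5,4,0,0,0,0,0],[0.5,4,0,0,0,0,0],[0.5,0,0,0,0,0,0]]]'

```text
time: 29.08
tcp_pos: [307.7, 503.6, 403.5]
tcp_rot: [-0.408, -0.577, 0.579, 0.406]
wrist_force: [-0.4, 0.0, -0.1]
grip_width: 0.498
```

Run:
```python
from look import *
p=np.load('p.npy')
d=env.get_image('top')['frame'][:,:,::-1]; a=cv2.imread('pics/top0.png'); cv2.imwrite('pics/top9.png',d)
def dark(g,x0,y0,x1,y1):
    c=np.clip(200-g[y0:y1,x0:x1].astype(float).sum(2),0,None); Y,X=np.mgrid[y0:y1,x0:x1]; return (X*c).sum()/c.sum(),(Y*c).sum()/c.sum()
for n,b in dict(ball=(264,232,278,244),handle=(343,195,356,210)).items(): print(n,dark(a,*b),dark(d,*b))
for l in(0,.05,.1,.2): p[8]=l; print(l,proj('top',model(p).ball))
df=np.abs(a.astype(int)-d).max(2)>50
n,_,st,_=cv2.connectedComponentsWithStats(df[120:290,160:500].astype(np.uint8)); print(env.state()['tcp_pos'],[(s[0]+160,s[1]+120,*s[2:]) for s in st[1:].tolist() if s[4]>8])
```

```text
ball (np.float64(271.04752275025277), np.float64(237.59959555106167)) (np.float64(271.0396739130435), np.float64(237.65978260869565))
handle (np.float64(348.5672922252011), np.float64(201.8627345844504)) (np.float64(348.69700332963373), np.float64(201.83629300776914))
0 [271.29 237.84]
0.05 [271.09 237.36]
0.1 [270.88 236.87]
0.2 [270.45 235.81]
[308.12 502.39 403.79] [(306, 259, 36, 20, 337), (241, 261, 121, 29, 1803), (160, 268, 28, 22, 353)]
```

```bash
python3 -c "
from bench import env
print(env.sign_off())"
```

```text
the job is handed in; nothing more can be done
None
```

The disc is cleaned and the job is handed in, after about 29 s of the 72 s allowed. I swung the lever fully over, turned the crank one full clockwise turn with the brush down, and swung the lever back to its first stop.

- **Failed attempt:** my first pinch on the lever ball slipped off without moving the lever. I pushed the ball with shut fingers instead, in both directions, until the force rose at the stop (about 13 N over, 16 N back).
- **Brush down:** before the turn, the picture showed the lever ball where a fully swung lever should be and the brush on the disc. I took no picture of the brush during the turn, and nothing touched the lever then.
- **Crank:** the gripper's path closed to 0.4 mm, and the handle's final image position is within about 0.15 px (roughly 0.5 mm) of where it began.
- **Lever back:** the beam looks lifted as at the start. The ball is within 0.1 px of its starting place in the top view, slightly towards the zero stop.
- **Other things:** comparing the top view before and after showed changes in three patches. They look like the arm and its shadow, one of them over the lower part of the front case. I judged this from the patch positions and did not view the final top picture.
- **Final state:** the arm was clear of everything with no load on the wrist.

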